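Draw the long spatula out of the UV trough

TASK

Slide the orange cover of the UV trough all the way back over the lamp deck and shoot its bolt fully home into the keeper, so that it stays locked open. Then take the long spatula by its blue handle, tilt it handle end up and draw it out diagonally through the opening, without prying on the trough. Finish with the spatula held still and about level in the gripper, all of it well clear above the trough (some 6 cm or more above the rim); do not put it down, leave the cover bolted open, and do not disturb the tube rack, the bottle or the slide box.

Things in the scene. Friction and masses are not known exactly. Their poses are not given: they have to be found in the camera images.
- trough: White UV trough, fixed. Origin: centre of its underside on the bench; y along its length, x across. Outside 160 (x) by 340 mm (y); walls 5 mm thick, 120 mm high, rails on the long sides to 126 mm; floor's top at z = 8 mm. Grey power box outside the -y end: x = -55 to 55, to y = -205, 105 mm high.
- opening (a point): Centre of the trough's opening at rim height, z = 120 mm; axes as the trough's. The opening is 150 mm (x) by 165 mm (y). From its -y edge (82.5 mm from here) to the -y end wall the trough is closed by the fixed lamp deck, 10 mm thick, z = 110 to 120 mm; the inside runs on under the deck for 165 mm.
- rests (a point): Middle of the 8 mm steel rest bar across the trough's inside under the opening, at its top: z = 58 mm, 120 mm to +y of the trough's origin. A second bar lies 145 mm from it towards -y, 25 mm inside the deck's edge, top at z = 62 mm. The spatula lies on the two, about along the trough's y axis.
- keeper (a point): Centre of the slot in the keeper, a steel staple on the outside of the trough's +x wall, 125 mm to -y of the trough's origin, z = 131 mm. Slot 16 mm wide (y); staple 28 mm wide, 8 mm thick (x), top at z = 139 mm. It lines up with the bolt only when the cover is fully back.
- cover (a joint): Clear orange cover plate, 152 (x) by 168 (y) by 5 mm, sliding on top of the trough, top face at z = 125.5 mm, edge strips to 128.5 mm. 0 m: closed over the opening; 0.168 m: fully back over the lamp deck, at its stop. It moves to the trough's -y as the value grows. Friction about 2 N.
- bolt (a joint): Flat brass slide bolt on the cover's top, 12 mm wide, 6 mm thick, its top at z = 134 mm. 0 m: withdrawn; 0.026 m: fully home, through the keeper. It moves to the trough's +x as the value grows. Friction about 1.5 N.
- bolt_knob (a point): Point in the bolt's upright round brass knob, 18 mm in diameter, z = 134 to 161 mm; this point: z = 149 mm. Moving it along the trough's y moves the cover, along x the bolt. Pinch from above with the fingers on its +y and -y sides, tips no lower than z = 130 mm. Guide blocks 24 mm wide (y), top z = 137.5 mm: 24 mm off on the -x side, 40 mm on +x (bolt withdrawn).
- handle (a point): Grasp point at mid height and width of the spatula's blue handle, about 65 mm above the bench; y axis towards the handle end. Spatula 300 mm long, 0.12 kg. Handle 16 mm wide (x), 14 mm high, from 60 mm behind this point to 65 mm ahead; then a shank 8 by 6 mm; then a blade 24 mm wide, 4 mm thick, ending 235 mm behind this point, under the deck.
- butt (a point): Handle end of the spatula, at mid height.
- tip (a point): Blade end of the spatula, at mid height.
- spatula: The whole spatula; origin at mid length, mid width, level with the handle's underside; y axis towards the handle end.
- tube_rack: Bystander: white rack 70 x 150 mm with capped blood tubes, 90 mm high; origin at its underside's centre.
- spray_bottle: Bystander: white bottle, 64 mm in diameter, 170 mm high, red cap; origin at its underside's centre.
- slide_box: Bystander: small box 85 x 95 x 45 mm; origin at its underside's centre.

How it is judged:
On the way, in this order (a step that is already met when the one before it is completed fails the run):
1. the cover is fully back and its bolt is home in the keeper (value of joint cover above 0.162 m and value of joint bolt above 0.021 m), for 0.2 s.
2. the spatula is tilted through the opening: handle end above the rim, blade still under the lamp deck (z of butt in the frame of trough above 0.126 m and y of tip in the frame of trough below -0.01 m and z of tip in the frame of trough below 0.11 m and contact force between spatula and the fingers above 1 N), for 0.1 s.
At the end, for the whole second after the job is handed in: The gripper holds the spatula still (under 3 cm/s) with both ends more than 17 cm above the bench (about 45 mm over the rim), level within 0.3 rad, not touching the trough or the bottle; the cover is back to within 6 mm of its stop and the bolt is home to within 5 mm (all of step 1 and height (world z) of each of butt, tip above 0.17 m and angle between handle's own y axis and vertical between 1.27 and 1.87 rad and contact force between spatula and the fingers above 2 N and contact force between spatula and trough below 0.2 N and linear speed of spatula below 0.03 m/s and angular speed of spatula below 0.2 rad/s and contact force between spatula and spray_bottle below 0.2 N); the arm keeps its last pose, push and grip.
It fails at once if the spatula is pried or pressed against the trough with more than 25 N (contact force between spatula and trough above 25 N).
It fails at once if the tube rack, the bottle or the slide box is disturbed: shifted more than 2 cm or tipped (distance of any of tube_rack, spray_bottle, slide_box from where it was at the start of the episode above 0.02 m or angle between any of tube_rack, spray_bottle's own z axis and vertical above 0.3 rad).
It also fails if it takes over 48 s, if anything falls off the work surface, if the arm or the gripper's body presses on something with over 40 N, if the wrist force passes 120 N, or if a joint passes its speed limit or range.

ROBOT

A 6-joint arm with a two-finger parallel gripper is mounted at the origin on the work surface. World frame = base frame: x ahead of the robot, y to its left, z up, the work surface at z = 0. Lengths are in m, angles in rad, forces in N, time in s.
With the tool pointing down it reaches from about 0.3 to 0.775 m from the base axis. Payload 14.6 kg.
Tool frame: the origin (TCP) lies midway between the tips of the shut fingers; the grasp point (between the pads) lies 19 mm behind it; z points along the fingers, y is the line along which they close (so a half turn about z gives the same grasp; the last joint's range is limited). The gripper opens to 94 mm and grips with 3 to 60 N. Pads are 16 mm wide; open, the fingers measure 119 mm over their backs; the gripper's body (75 mm by 177 mm) begins 78 mm behind the grasp point.
Start: joints at [1.11, 0.3, 1.521, -0, 1.321, -0.067], TCP at [0.211, 0.508, 0.205] pointing down, gripper open.
Joint ranges: [-3.03, 3.03], [-0.79, 2.21], [0.23, 2.52], [-1.04, 4.18], [0, 3.07], [-2.55, 2.55]. Speed limits (rad/s): [2.22, 2.22, 2.57, 3.14, 3.14, 3.14].

INTERFACE

Orientations are given as [roll, pitch, yaw] about the fixed x, y, z axes, in that order (R = Rz(yaw) Ry(pitch) Rx(roll)).
In Python, from station import telemetry, optics, ctrl gives the robot as it stands.
- The arm moves only by the tool carry_out, never from a script. Its argument "plan" is a list that holds one entry, the list of rows, each a list of 7 numbers: the shift along the tool's x, y, z in mm, then the turn, a rotation vector about the tool's x, y, z in rad, then the finger opening in mm, from 0 to 94. A call has 1 to 20 rows; each row shifts and turns the commanded pose from where the row before left it, along the tool's axes as they then stand; what a row does not reach is not made up. A row lasts 1/12 s, in which the tool goes at most 41.7 mm and 7.16 degrees, less where a joint would pass 70% of its speed; a pose out of reach is approached as far as the arm can. A call with a gripper value outside its range is refused whole. The fingers move at their own pace and stop on an object; "squeeze" is the grip in N (left out, the last holds). Time passes only in rows, so rows that do not move let the fingers close. It gives the time, the measured TCP pose, the force, the opening and the grip force at its end, in the units of the state.
- telemetry.get_obs(): the state, without advancing time (a new reading comes with each control period).
- optics.camera(name): name is "scene" or "top" or "wrist"; returns a dict with "pixels" (384x512x3 uint8, red, green, blue), "intrinsics" (3x3 intrinsics, pixels), "origin" and "rotation" of the camera in the world. Camera axes: x right, y down, z forward; pixel columns grow to the right and rows downward; lengths in m; the calibration is good to about 2 mm. A picture is of the moment at which its call begins. There is no depth.
- ctrl.hand_in(): hands the job in; it is judged then, once.
The state is a dict: "time_s": time; "qpos": joint angles; "joint_vel": joint speeds; "tau": joint torques, N m; "ee_pos": TCP position; "eef_rot": TCP orientation; "force": force on the tool from outside, world axes, zero at the start; "moment": the same for the moment, N m; "grip_width": finger opening in m; "grip_force": force on a finger pad.
Only numpy, scipy, OpenCV 4.12 (cv2) and the standard library are available. Lean on these libraries where they do the work, as an engineer would, in place of code of your own. Each camera call takes 0.05 s, during which the arm holds its last target. There are 200 camera calls.

## Working session

There is one attempt and no reset: what is moved stays moved. The work goes in short steps, Python scripts to look and compute and a tool call to move; the robot and the scene stay as the last step left them, time stands still between calls to the robot, and variables do not carry over. Pictures are saved under pics/ and viewed, at most 10 in all, crops included, and the job is handed in when it is done.

Besides the shell and the picture viewer there is one more tool, called as name(argument=value, ...) on one line, values as JSON. carry_out: Moves the arm, as the interface text tells. Its arguments: {"type":"object","properties":{"plan":{"type":"array","items":{"type":"array","items":{"type":"array","items":{"type":"number"}}}},"squeeze":{"type":"number"}},"required":["plan"]}

```bash
mkdir -p pics; ls; python3 - <<'E'
from station import telemetry, optics
import cv2,json
o=telemetry.get_obs(); print({k:o[k] for k in('time_s','ee_pos','eef_rot','grip_width')})
for n in('top','scene'):
    c=optics.camera(n); cv2.imwrite(f'pics/{n}0.png',c['pixels'][:,:,::-1]); print(n,c['intrinsics'],c['origin'],c['rotation'])
E
```

```text
pics
{'time_s': 0.0, 'ee_pos': array([0.21092146, 0.50765943, 0.20487992]), 'eef_rot': array([-3.14042080e+00, -6.02625013e-05,  2.74780007e+00]), 'grip_width': 0.09410166225244292}
top [[431.01082056   0.         260.03864073]
 [  0.         431.01082056 194.54382041]
 [  0.           0.           1.        ]] [0.42600124 0.01474872 1.34724936] [-2.99089826 -0.01905475 -1.5455181 ]
scene [[498.00666756   0.         253.61482135]
 [  0.         498.00666756 190.42593421]
 [  0.           0.           1.        ]] [1.21477071 0.36079301 1.2240371 ] [-2.56494801  0.00523712  2.08189003]
```

View pics/top0.png

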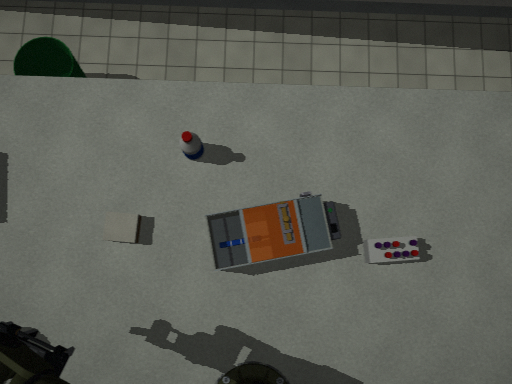

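View pics/scene0.png

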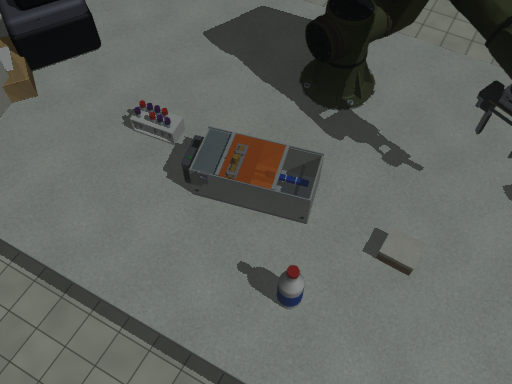

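```bash
cat > h.py <<'E'
import numpy as np, cv2
from scipy.spatial.transform import Rotation as R
from station import telemetry, optics
def cam(n):
    c=optics.camera(n); c['R']=R.from_euler('xyz',c['rotation']).as_matrix() if np.ndim(c['rotation'])==1 else np.array(c['rotation']); return c
def pt(c,u,v,z):
    d=c['R']@np.linalg.inv(c['intrinsics'])@[u,v,1]; o=np.array(c['origin']); return o+d*(z-o[2])/d[2]
def px(c,p):
    q=c['intrinsics']@c['R'].T@(np.array(p)-c['origin']); return q[:2]/q[2]
E
python3 - <<'E'
from h import *
for n,(x,y,w,hh) in {'top':(190,180,160,100),'scene':(170,115,170,115)}.items():
    im=cv2.imread(f'pics/{n}0.png')[y:y+hh,x:x+w]
    cv2.imwrite(f'pics/{n}0c.png',cv2.resize(np.clip(im*1.5,0,255).astype('uint8'),None,fx=4.7,fy=4.7,interpolation=cv2.INTER_CUBIC))
E
```

```text
(no output)
```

View pics/top0c.png

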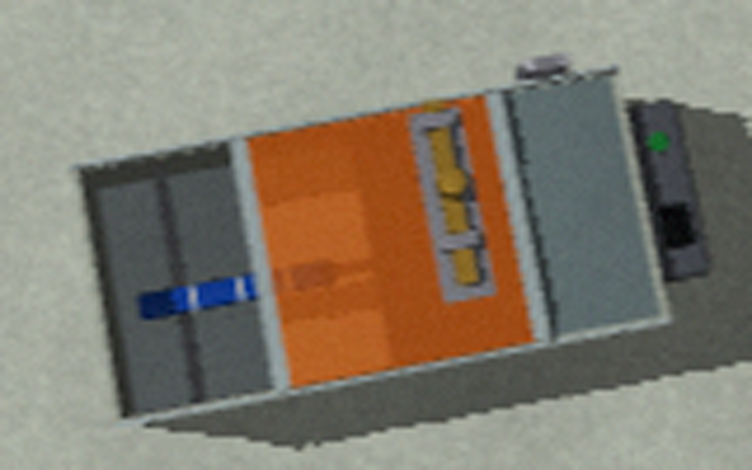

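View pics/scene0c.png

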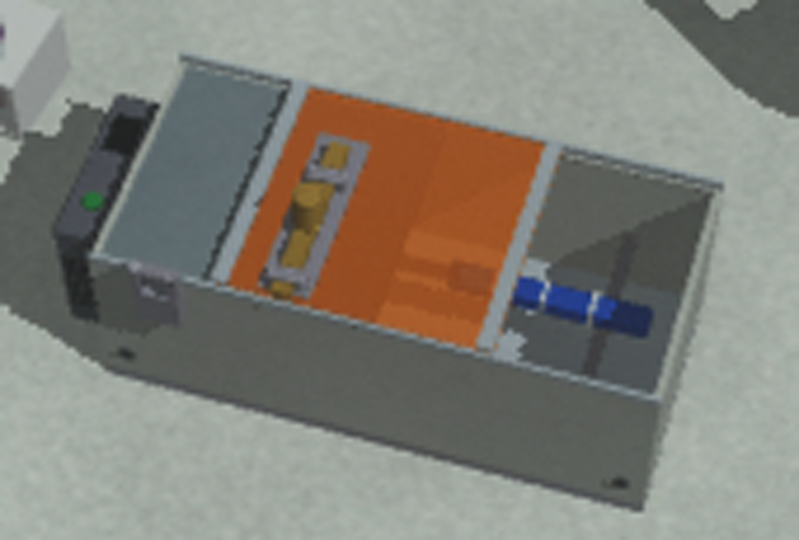

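```bash
python3 - <<'E'
from h import *
c=cam('top'); s=cam('scene')
T=lambda u,v,z: pt(c,190+u/4.7,180+v/4.7,z)
S=lambda u,v,z: pt(s,170+u/4.7,115+v/4.7,z)
P=[T(78,166,.126),T(615,70,.126),T(668,320,.126),T(125,418,.126)]
Q=[S(660,400,.126),S(92,258,.126),S(182,58,.126),S(722,186,.126)]
for L in(P,Q):
    L=np.array(L); ctr=L.mean(0); y=(L[0]+L[3]-L[1]-L[2])/2; x=(L[0]+L[1]-L[3]-L[2])/2
    print(ctr.round(4),np.linalg.norm(y).round(4),np.linalg.norm(x).round(4),'yaw from y',np.arctan2(-y[0],y[1]).round(4),'from x',np.arctan2(x[1],x[0]).round(4))
def loc(p,ctr,a): return (R.from_euler('z',-a).apply(p-ctr))
L=np.array(P+Q); 
for nm,F,L,k,b,st in(('top',T,P,(457,186),(140,305),[(240,140),(282,388)]),('scene',S,Q,(313,190),(650,322),[])):
    L=np.array(L);ctr=L.mean(0);ctr[2]=0;y=(L[0]+L[3]-L[1]-L[2])/2;a=np.arctan2(-y[0],y[1])
    kk=F(*k,.161);bb=F(*b,.068)
    print(nm,'knob',kk.round(4),loc(kk,ctr,a).round(4),'butt',bb.round(4),loc(bb,ctr,a).round(4),[loc(F(*q,.128),ctr,a).round(4) for q in st])
# blue mask axis in top
im=c['pixels'].astype(int); m=(im[...,2]>im[...,0]+50)&(im[...,2]>60); m[:,:200]=0; m[:200]=0; m[:,350:]=0
v,u=np.nonzero(m); print(len(u),u.min(),u.max(),v.min(),v.max())
w=np.array([pt(c,a+.0,b+.0,.072)[:2] for a,b in zip(u,v)]); print(w.mean(0),cv2.fitLine(w.astype(np.float32),cv2.DIST_L2,0,.01,.01).ravel())
E
```

```text
[ 0.507  -0.0328  0.126 ] 0.3308 0.1538 yaw from y 0.2037 from x 0.2193
[ 0.5093 -0.0304  0.126 ] 0.3359 0.1552 yaw from y 0.2145 from x 0.217
top knob [ 0.5389 -0.0802  0.161 ] [ 0.0217 -0.0528  0.161 ] butt [0.4676 0.11   0.068 ] [-0.0097  0.1479  0.068 ] [array([0.0747, 0.0682, 0.128 ]), array([-0.0758,  0.069 ,  0.128 ])]
scene knob [ 0.5393 -0.0764  0.161 ] [ 0.0195 -0.0514  0.161 ] butt [0.4676 0.1099 0.068 ] [-0.0109  0.146   0.068 ] []
66 226 243 239 245
[0.47700122 0.06717111] [ 0.1953429  -0.980735    0.47700122  0.0671711 ]
```

carry_out(plan=[[[0,0,-8,0,0,-0.121,94],[0,0,-8,0,0,-0.121,94],[0,0,-8,0,0,-0.121,94],[0,0,-8,0,0,-0.121,94],[0,0,-8,0,0,-0.121,94],[-11,-36,0,0,0,0,94],[-11,-36,0,0,0,0,80],[-11,-36,0,0,0,0,70],[-11,-36,0,0,0,0,60],[-11,-36,0,0,0,0,50],[-11,-36,0,0,0,0,50],[-11,-36,0,0,0,0,50],[-11,-36,0,0,0,0,50],[-11,-36,0,0,0,0,50],[-11,-36,0,0,0,0,50],[-11,-36,0,0,0,0,50],[-11,-36,0,0,0,0,50],[-11,-36,0,0,0,0,50],[-11,-36,0,0,0,0,50],[-11,-36,0,0,0,0,50]]], squeeze=20)

```text
time_s: 1.87
ee_pos: [0.4861, 0.0126, 0.2455]
eef_rot: [-3.142, 0.0, -2.931]
force: [1.2, 0.6, 0.4]
grip_width: 0.05
grip_force: 0.0
```

carry_out(plan=[[[-11,-33,5,0,0,0,50],[-11,-33,5,0,0,0,50],[-11,-33,5,0,0,0,50],[0,0,0,0,0,0,50],[0,0,0,0,0,0,50]]])

```text
time_s: 2.28
ee_pos: [0.5386, -0.0765, 0.2295]
eef_rot: [3.141, -0.002, -2.933]
force: [-0.8, -1.0, -0.3]
grip_width: 0.0503
grip_force: 0.0
```

```bash
python3 - <<'E'
from h import *
o=telemetry.get_obs(); print(o['ee_pos'],o['eef_rot'])
c=cam('wrist'); np.savez('pics/w1.npz',**{k:c[k] for k in('pixels','intrinsics','origin','R')})
cv2.imwrite('pics/w1.png',c['pixels'][:,:,::-1]); print(c['origin'],px(c,[.539,-.078,.161]))
E
```

```text
[ 0.53858692 -0.07647553  0.22945764] [ 3.14081334e+00 -1.61320254e-03 -2.93264586e+00]
[ 0.45898186 -0.09403539  0.40969018] [253.51455001 200.60699928]
```

View pics/w1.png

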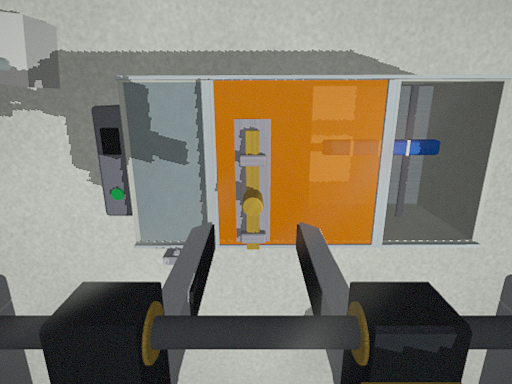

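carry_out(plan=[[[0,-1,20,0,0,0,50],[0,-1,20,0,0,0,50],[0,0,20,0,0,0,50],[0,0,16,0,0,0,50],[0,0,14,0,0,0,50],[0,0,0,0,0,0,40],[0,0,0,0,0,0,10],[0,0,0,0,0,0,10],[0,0,0,0,0,0,10],[0,0,0,0,0,0,10],[0,0,0,0,0,0,10],[0,0,0,0,0,0,10],[0,0,0,0,0,0,10]]], squeeze=20)

```text
time_s: 3.42
ee_pos: [0.5394, -0.0774, 0.1414]
eef_rot: [-3.141, 0.001, -2.93]
force: [-0.9, 1.1, 6.5]
grip_width: 0.0173
grip_force: 20.0
```

carry_out(plan=[[[0,0,-2,0,0,0,10],[0,-7,0,0,0,0,10],[0,-7,0,0,0,0,10],[0,-7,0,0,0,0,10],[0,-7,0,0,0,0,10],[0,-7,0,0,0,0,10],[0,-7,0,0,0,0,10],[0,-7,0,0,0,0,10],[0,-7,0,0,0,0,10],[0,-5,0,0,0,0,10],[0,-4,0,0,0,0,10],[0,-2,0,0,0,0,10],[0,0,0,0,0,0,10],[0,0,0,0,0,0,10]]])

```text
time_s: 4.58
ee_pos: [0.5528, -0.1431, 0.1419]
eef_rot: [-3.141, -0.001, -2.931]
force: [-1.4, -2.3, -25.6]
grip_width: 0.0171
grip_force: 20.0
```

carry_out(plan=[[[0,-2,1.6,0,0,0,10],[0,-2,0,0,0,0,10],[0,-1,0,0,0,0,10],[0,0,0,0,0,0,10]]])

```text
time_s: 4.92
ee_pos: [0.5547, -0.1479, 0.1416]
eef_rot: [-3.141, 0.002, -2.93]
force: [1.6, 1.0, -11.6]
grip_width: 0.0177
grip_force: 20.0
```

carry_out(plan=[[[0,-2,0.5,0,0,0,10],[0,-1,0,0,0,0,10],[0,0,0,0,0,0,10]]])

```text
time_s: 5.17
ee_pos: [0.555, -0.1493, 0.1415]
eef_rot: [3.139, 0.001, -2.93]
force: [-4.8, 12.5, -2.6]
grip_width: 0.0175
grip_force: 20.0
```

```bash
python3 - <<'E'
from h import *
o=telemetry.get_obs(); print(o['force'])
c=cam('top'); im=c['pixels'][180:280,190:350,::-1]
cv2.imwrite('pics/top1.png',cv2.resize(np.clip(im*1.5,0,255).astype('uint8'),None,fx=4.7,fy=4.7,interpolation=cv2.INTER_CUBIC))
E
```

```text
[-4.76925572 12.54227757 -2.56568056]
```

View pics/top1.png

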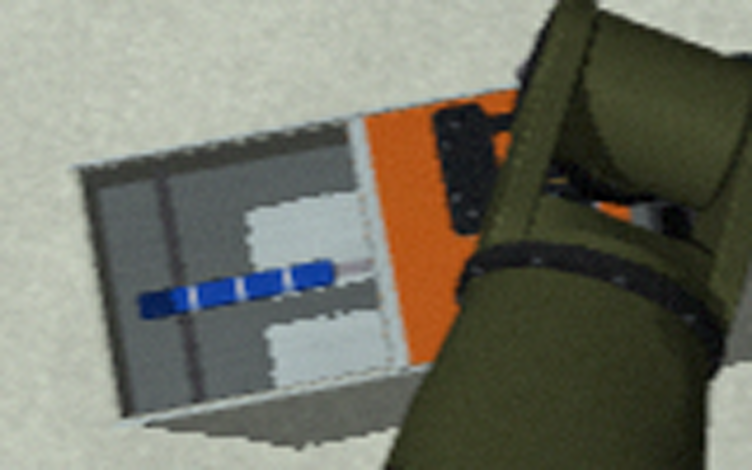

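carry_out(plan=[[[-3,0.5,0,0,0,0,10],[-4,0,0,0,0,0,10],[-4,0,0,0,0,0,10],[-4,0,0,0,0,0,10],[-4,0,0,0,0,0,10],[-3,0,0,0,0,0,10],[-2,0,0,0,0,0,10],[-1,0,0,0,0,0,10],[-1,0,0,0,0,0,10],[0,0,0,0,0,0,10]]])

```text
time_s: 6.05
ee_pos: [0.5777, -0.1443, 0.1411]
eef_rot: [3.139, -0.006, -2.93]
force: [-25.6, 6.2, 5.3]
grip_width: 0.0174
grip_force: 20.0
```

carry_out(plan=[[[0.5,0,0,0,0,0,40],[0,0,0,0,0,0,40],[0,0,0,0,0,0,40],[0,0,-20,0,0,0,40],[0,0,-30,0,0,0,40],[0,0,-30,0,0,0,60],[0,0,-20,0,0,0,60],[0,30,0,0,0,0,60],[0,35,0,0,0,0,60],[0,35,0,0,0,0,60],[0,0,0,0,0,0,60],[0,0,0,0,0,0,60]]])

```text
time_s: 7.05
ee_pos: [0.559, -0.0461, 0.2416]
eef_rot: [-3.14, 0.003, -2.928]
force: [0.3, 0.0, 0.2]
grip_width: 0.0601
grip_force: 0.0
```

```bash
python3 - <<'E'
from h import *
o=telemetry.get_obs(); print(o['time_s'],o['ee_pos'],o['eef_rot'],o['force'],o['qpos'])
c=cam('wrist'); cv2.imwrite('pics/w2.png',c['pixels'][:,:,::-1]); np.savez('pics/w2.npz',**{k:c[k] for k in('pixels','intrinsics','origin','R')})
im=c['pixels'].astype(int); m=((im[...,2]>im[...,0]+50)&(im[...,2]>60)).astype('uint8')
n,l,s,ce=cv2.connectedComponentsWithStats(m); print(s[1:],ce[1:])
E
```

```text
7.05 [ 0.55902321 -0.04607819  0.24162403] [-3.14042264e+00  2.52715662e-03 -2.92809323e+00] [0.29811006 0.00696183 0.18518172] [-1.47439052e-01  2.97725001e-01  1.43952656e+00 -2.05085399e-04
  1.40156358e+00 -1.93169906e+00]
[[299 114  27  15 389]
 [329 114  25  15 365]
 [357 114  25  15 364]
 [384 114  31  15 417]
 [ 92 161   1   1   1]
 [ 94 161   1   1   1]
 [ 89 162   1   1   1]
 [ 94 163   1   1   1]
 [ 92 165   1   1   1]] [[312.33161954 121.01799486]
 [341.         121.02739726]
 [368.9010989  121.00549451]
 [398.88009592 121.2470024 ]
 [ 92.         161.        ]
 [ 94.         161.        ]
 [ 89.         162.        ]
 [ 94.         163.        ]
 [ 92.         165.        ]]
```

View pics/w2.png

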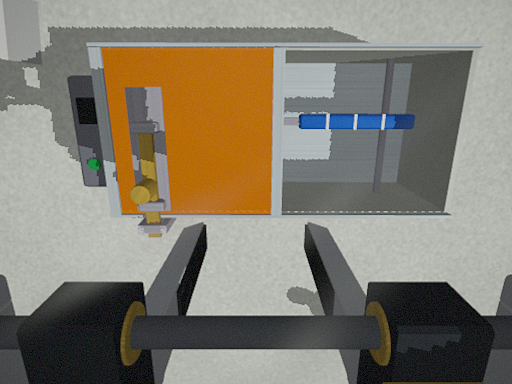

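```bash
python3 - <<'E'
from h import *
c=dict(np.load('pics/w2.npz'))
im=c['pixels'].astype(int); m=((im[...,2]>im[...,0]+50)&(im[...,2]>60)); m[:100]=0;m[140:]=0;m[:,:290]=0
v,u=np.nonzero(m); ln=cv2.fitLine(np.float32(np.c_[u,v]),cv2.DIST_L2,0,.01,.01).ravel()
f=lambda uu:pt(c,uu,ln[3]+(uu-ln[2])*ln[1]/ln[0],.072)
a,b=f(298.5),f(414.5); d=(b-a)/np.linalg.norm(b-a); print(a,b,np.linalg.norm(b-a),'yaw',np.arctan2(-d[0],d[1]))
g=b-.065*d; print('grasp from butt',g,'from front',a+.06*d)
# trough check: rim corners/edges in wrist view at z .126: left -y, right +y
L=np.array([pt(c,482,46,.126),pt(c,88,44,.126),pt(c,450,214,.126),pt(c,112,216,.126)]);print(L.round(4),L.mean(0))
E
```

```text
[ 0.49379654 -0.01273341  0.072     ] [0.4672728  0.10983684 0.072     ] 0.1254072421974485 yaw 0.21311024162075096
grasp from butt [0.48102036 0.04630729 0.072     ] from front [0.48110649 0.04590926 0.072     ]
[[ 0.3969  0.1173  0.126 ]
 [ 0.4672 -0.213   0.126 ]
 [ 0.5472  0.1494  0.126 ]
 [ 0.621  -0.1791  0.126 ]] [ 0.50810059 -0.03135259  0.126     ]
```

carry_out(plan=[[[0,0,0,0,0,0.121,60],[0,0,0,0,0,0.121,60],[0,0,0,0,0,0.121,60],[0,0,0,0,0,0.121,60],[0,0,0,0,0,0.121,60],[0,0,0,0,0,0.121,60],[0,0,0,0,0,0.121,60],[0,0,0,0,0,0.121,60],[0,0,0,0,0,0.121,60],[0,0,0,0,0,0.121,60],[0,0,0,0,0,0.121,60],[0,0,0,0,0,0.12,60],[0,0,0,0,0,0.12,60],[26,-14,0,0,0,0,60],[27,-14,0,0,0,0,50],[27,-14,0,0,0,0,50],[26,-15,0,0,0,0,50],[0,0,0,0,0,0,50],[0,0,0,0,0,0,50]]], squeeze=40)

```text
time_s: 8.68
ee_pos: [0.481, 0.0443, 0.2411]
eef_rot: [3.14, 0.001, 1.782]
force: [1.0, -0.3, 0.3]
grip_width: 0.0501
grip_force: 0.0
```

carry_out(plan=[[[1,0,25,0,0,0,50],[0.5,0,25,0,0,0,50],[0,0,25,0,0,0,50],[0,0,25,0,0,0,50],[0,0,25,0,0,0,50],[0,0,25,0,0,0,50],[0,0,22,0,0,0,50],[0,0,14,0,0,0,50],[0,0,9,0,0,0,50],[0,0,0,0,0,0,50],[0,0,0,0,0,0,40],[0,0,0,0,0,0,30],[0,0,0,0,0,0,20],[0,0,0,0,0,0,8],[0,0,0,0,0,0,8],[0,0,0,0,0,0,8],[0,0,0,0,0,0,8],[0,0,0,0,0,0,8]]], squeeze=40)

```text
time_s: 10.18
ee_pos: [0.4806, 0.0461, 0.0457]
eef_rot: [3.141, 0.0, 1.782]
force: [-0.9, -0.2, 5.2]
grip_width: 0.0156
grip_force: 40.0
```

```bash
cat > rows.py <<'E'
import numpy as np
def rows(wp,per):  # wp: (y,z,deg) of grasp, trough frame; tool rows
    P=[]
    for (a,b),n in zip(zip(wp[:-1],wp[1:]),per):
        for k in range(n): P.append(np.array(a)+(np.array(b)-a)*k/n)
    P.append(np.array(wp[-1])); o=[]
    t=lambda p:p[:2]+.019*np.array([np.sin(np.radians(p[2])),-np.cos(np.radians(p[2]))])
    for a,b in zip(P[:-1],P[1:]):
        s,c=np.sin(np.radians(a[2])),np.cos(np.radians(a[2])); d=(t(b)-t(a))*1000
        o.append([round(d@[c,s],1),0,round(d@[s,-c],1),0,round(np.radians(b[2]-a[2]),3),0,8])
    return o
E
python3 - <<'E'
from rows import *
w=[(.0815,.065,0),(.0815,.069,0),(.0665,.1315,30),(.2035,.2105,30),(.2035,.32,30)]
for r in rows(w,[2,14,14,8]): print(r)
E
```

```text
[np.float64(0.0), 0, np.float64(-2.0), 0, np.float64(0.0), 0, 8]
[np.float64(0.0), 0, np.float64(-2.0), 0, np.float64(0.0), 0, 8]
[np.float64(-0.4), 0, np.float64(-4.5), 0, np.float64(0.037), 0, 8]
[np.float64(-0.2), 0, np.float64(-4.5), 0, np.float64(0.037), 0, 8]
[np.float64(-0.0), 0, np.float64(-4.5), 0, np.float64(0.037), 0, 8]
[np.float64(0.1), 0, np.float64(-4.6), 0, np.float64(0.037), 0, 8]
[np.float64(0.3), 0, np.float64(-4.6), 0, np.float64(0.037), 0, 8]
[np.float64(0.5), 0, np.float64(-4.6), 0, np.float64(0.037), 0, 8]
[np.float64(0.7), 0, np.float64(-4.6), 0, np.float64(0.037), 0, 8]
[np.float64(0.8), 0, np.float64(-4.6), 0, np.float64(0.037), 0, 8]
[np.float64(1.0), 0, np.float64(-4.6), 0, np.float64(0.037), 0, 8]
[np.float64(1.2), 0, np.float64(-4.6), 0, np.float64(0.037), 0, 8]
[np.float64(1.3), 0, np.float64(-4.6), 0, np.float64(0.037), 0, 8]
[np.float64(1.5), 0, np.float64(-4.5), 0, np.float64(0.037), 0, 8]
[np.float64(1.7), 0, np.float64(-4.5), 0, np.float64(0.037), 0, 8]
[np.float64(1.8), 0, np.float64(-4.5), 0, np.float64(0.037), 0, 8]
[np.float64(11.3), 0, np.floa
[... 708 characters left out ...]
np.float64(0.0), 0, np.float64(0.0), 0, 8]
[np.float64(11.3), 0, np.float64(0.0), 0, np.float64(0.0), 0, 8]
[np.float64(11.3), 0, np.float64(0.0), 0, np.float64(0.0), 0, 8]
[np.float64(6.8), 0, np.float64(-11.9), 0, np.float64(0.0), 0, 8]
[np.float64(6.8), 0, np.float64(-11.9), 0, np.float64(0.0), 0, 8]
[np.float64(6.8), 0, np.float64(-11.9), 0, np.float64(0.0), 0, 8]
[np.float64(6.8), 0, np.float64(-11.9), 0, np.float64(0.0), 0, 8]
[np.float64(6.8), 0, np.float64(-11.9), 0, np.float64(0.0), 0, 8]
[np.float64(6.8), 0, np.float64(-11.9), 0, np.float64(0.0), 0, 8]
[np.float64(6.8), 0, np.float64(-11.9), 0, np.float64(0.0), 0, 8]
[np.float64(6.8), 0, np.float64(-11.9), 0, np.float64(0.0), 0, 8]
```

carry_out(plan=[[[0,0,-2,0,0,0,8],[0,0,-2,0,0,0,8],[-0.4,0,-4.5,0,0.037,0,8],[-0.2,0,-4.5,0,0.037,0,8],[0,0,-4.5,0,0.037,0,8],[0.1,0,-4.6,0,0.037,0,8],[0.3,0,-4.6,0,0.037,0,8],[0.5,0,-4.6,0,0.037,0,8],[0.7,0,-4.6,0,0.037,0,8],[0,0,0,0,0,0,8]]])

```text
time_s: 11.02
ee_pos: [0.4812, 0.043, 0.0817]
eef_rot: [3.141, -0.261, 1.781]
force: [-0.3, 0.1, -1.1]
grip_width: 0.0153
grip_force: 40.0
```

carry_out(plan=[[[0.8,0,-4.6,0,0.037,0,8],[1,0,-4.6,0,0.037,0,8],[1.2,0,-4.6,0,0.037,0,8],[1.3,0,-4.6,0,0.037,0,8],[1.5,0,-4.5,0,0.037,0,8],[1.7,0,-4.5,0,0.037,0,8],[0,0,0,0,0,0,8],[0,0,0,0,0,0,8]]])

```text
time_s: 11.68
ee_pos: [0.4813, 0.041, 0.1092]
eef_rot: [-3.141, -0.479, 1.781]
force: [-0.1, 0.6, -1.8]
grip_width: 0.0156
grip_force: 40.0
```

```bash
python3 - <<'E'
from h import *
c=cam('scene'); im=c['pixels'][90:220,150:340,::-1]
cv2.imwrite('pics/s2.png',cv2.resize(np.clip(im*1.5,0,255).astype('uint8'),None,fx=4.2,fy=4.2,interpolation=cv2.INTER_CUBIC))
E
```

```text
(no output)
```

View pics/s2.png

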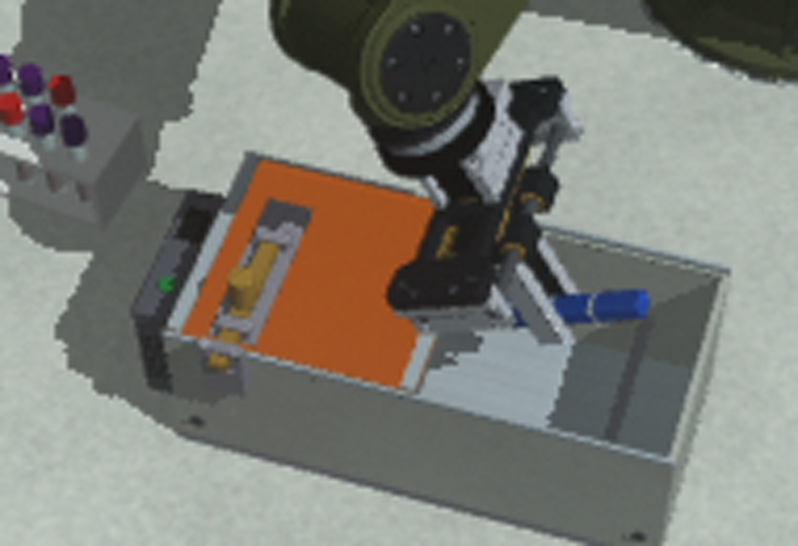

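carry_out(plan=[[[8,0,0,0,0,0,8],[11,0,0,0,0,0,8],[11,0,0,0,0,0,8],[11,0,0,0,0,0,8],[11,0,0,0,0,0,8],[11,0,0,0,0,0,8],[11,0,0,0,0,0,8],[11,0,0,0,0,0,8],[11,0,0,0,0,0,8],[11,0,0,0,0,0,8],[11,0,0,0,0,0,8],[11,0,0,0,0,0,8],[11,0,0,0,0,0,8],[11,0,0,0,0,0,8],[8,0,0,0,0,0,8],[0,0,0,0,0,0,8]]])

```text
time_s: 13.07
ee_pos: [0.4517, 0.1803, 0.184]
eef_rot: [3.14, -0.481, 1.784]
force: [0.8, 0.2, -1.1]
grip_width: 0.0157
grip_force: 40.0
```

carry_out(plan=[[[8,0,0,0,0,0,8],[8,0,0,0,0,0,8],[5.5,0,-10.6,0,0,0,8],[5.5,0,-10.6,0,0,0,8],[5.5,0,-10.6,0,0,0,8],[5.5,0,-10.6,0,0,0,8],[5.5,0,-10.6,0,0,0,8],[5.5,0,-10.6,0,0,0,8],[5.5,0,-10.6,0,0,0,8],[5.5,0,-10.6,0,0,0,8],[5.5,0,-10.6,0,0,0,8],[5.5,0,-10.6,0,0,0,8],[0,0,0,0,-0.08,0,8],[0,0,0,0,-0.08,0,8],[0,0,0,0,-0.08,0,8],[0,0,0,0,-0.08,0,8],[0,0,0,0,-0.08,0,8],[0,0,0,0,-0.08,0,8],[0,0,0,0,0,0,8],[0,0,0,0,0,0,8]]])

```text
time_s: 14.73
ee_pos: [0.4487, 0.1935, 0.3103]
eef_rot: [-3.141, -0.003, 1.783]
force: [0.9, 0.1, -1.5]
grip_width: 0.0158
grip_force: 40.0
```

carry_out(plan=[[[0,0,0,0,0,0,8],[0,0,0,0,0,0,8],[0,0,0,0,0,0,8],[0,0,0,0,0,0,8],[0,0,0,0,0,0,8],[0,0,0,0,0,0,8]]])

```text
time_s: 15.23
ee_pos: [0.449, 0.1925, 0.31]
eef_rot: [-3.142, -0.001, 1.781]
force: [-0.3, 0.3, -1.2]
grip_width: 0.0154
grip_force: 40.0
```

```bash
python3 - <<'E'
from h import *
c=cam('scene'); im=c['pixels'][60:320,150:440,::-1]
cv2.imwrite('pics/s3.png',cv2.resize(np.clip(im*1.4,0,255).astype('uint8'),None,fx=2.2,fy=2.2))
E
```

```text
(no output)
```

View pics/s3.png

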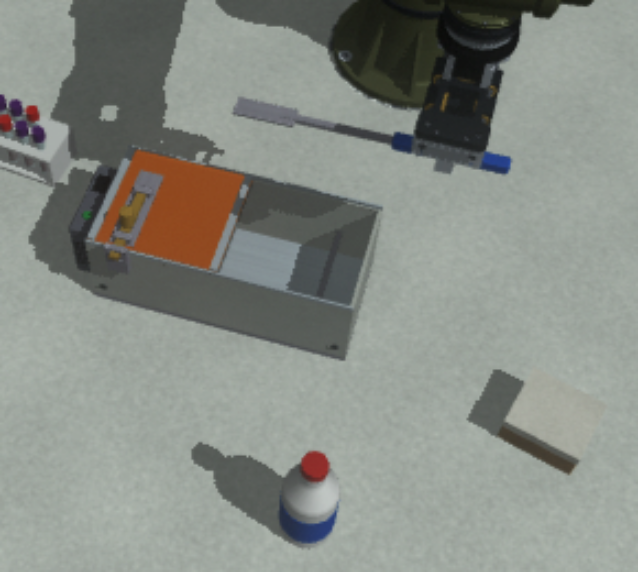

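The spatula is held level, well above the trough. The cover is back with its bolt through the keeper, and the bystanders have not moved.

```bash
python3 -c "
from station import ctrl; print(ctrl.hand_in())"
```

```text
the job is handed in; nothing more can be done
None
```

The job is handed in at about 15 s of the 48 s allowed: the cover is bolted open, and the spatula is held level about 33 cm above the bench, clear of the trough; the hand-in call returned no verdict.

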